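# Free the child-safety latch of the hardener cupboard and open its door

### The arm

A 7-joint arm with a two-finger parallel gripper is mounted at the origin on the work surface. World frame = base frame: x ahead of the robot, y to its left, z up, the work surface at z = 0. Lengths are in m, angles in rad, forces in N, time in s.
With the tool pointing down it reaches from about 0.35 to 0.9 m from the base axis. Payload 19.9 kg.
Tool frame: the origin (TCP) lies between the finger pads; the fingertips stand 25 mm ahead of it and the grasp point (between the pads) lies 6 mm ahead of it; z points along the fingers, y is the line along which they close (so a half turn about z gives the same grasp; the last joint's range is limited). The gripper opens to 85 mm and grips with 20 to 120 N. Pads are 22 mm wide; open, the fingers measure 114 mm over their backs; the gripper's body (76 mm by 85 mm) begins 54 mm behind the grasp point. The pads swing forward as they close: fully open they stand 13 mm farther back than shut.
Start: joints at [-1.367, 0.417, -0.01, 1.614, 0.005, 1.111, -0.053], TCP at [0.151, 0.606, 0.233] pointing down, gripper open.
Joint ranges: [-2.81, 2.81], [-0.39, 2.02], [-1.27, 1.25], [0.06, 2.57], [-1.19, 4.33], [0.19, 2], [-2.82, 2.82]. Speed limits (rad/s): [1.89, 1.89, 2.39, 2.39, 3.01, 3.01, 3.01].

### API

Orientations are given as a rotation vector (axis times angle).
In Python, from bench import ctrl, vision gives the robot as it stands.
- The arm moves only by the tool jog_arm, never from a script. Its argument "commands" is one flat list of numbers, 5 for each row, row after row: the opening, from 0 (shut) to 1 (fully open), then the shift along the tool's x, y, z in m, then the turn about the tool's z in rad. In form: [gripper, x, y, z, turn, gripper, x, y, z, turn, ...]. A call has 1 to 10 rows; each row is the pose to reach, as a shift and turn from the pose commanded when the call began, along the tool's axes at that moment; what a row does not reach only later rows make up. A row lasts 1/8 s, in which the tool goes at most 62.5 mm and 10.7 degrees, less where a joint would pass 70% of its speed; a pose out of reach is approached as far as the arm can. A call with a gripper value outside its range is refused whole. The fingers move at their own pace and stop on an object; the grip force is fixed at half the most. Time passes only in rows, so rows that repeat a pose let the fingers close. It gives the time, the measured TCP pose, the force, the opening and the grip force at its end, in the units of the state.
- ctrl.get_obs(): the state, without advancing time (a new reading comes with each control period).
- vision.grab_frame(name): name is "side" or "top" or "wrist"; returns a dict with "frame" (480x640x3 uint8, blue, green, red), "vfov" (degrees; the focal length in pixels is half the picture's height over the tangent of half this angle, whatever the lens; pixels are square), "cx", "cy" (the principal point, pixels), "R" (3x3) and "t" (3): a world point X has camera coordinates R X + t. Camera axes: x right, y down, z forward; pixel columns grow to the right and rows downward; lengths in m; the calibration is good to about 2 mm. A picture is of the moment at which its call begins. There is no depth.
- ctrl.finish_job(): hands the job in; it is judged then, once.
The state is a dict: "t": time; "joint_pos": joint angles; "joint_velocities": joint speeds; "joint_efforts": joint torques, N m; "eef_pos": TCP position; "orientation": TCP orientation; "force": force on the tool from outside, world axes, zero at the start; "wrist_torque": the same for the moment, N m; "finger_gap": finger opening in m; "finger_force": force on a finger pad.
Only numpy, scipy, OpenCV 4.12 (cv2) and the standard library are available. Lean on these libraries where they do the work, as an engineer would, in place of code of your own. Each camera call takes 0.05 s, during which the arm holds its last target. There are 200 camera calls.

### The job

Open the white hardener cupboard. Draw its door out by the knob until the child-safety latch holds it, then reach down through the gap behind the door, press the sprung plastic hook down far enough to free it and keep it down while you draw the door off the catch; finally swing the door wide open, about square to the cupboard, and let go. The hook is brittle and snaps if it is pressed or tugged hard, so feel your way, and leave the other things on the bench where they lie.

Things in the scene. Friction and masses are not known exactly. Their poses are not given: they have to be found in the camera images.
- plinth: Plywood base board 250x340x24 mm. Origin: centre of its underside; x to the cupboard's back, y to its left seen from the robot. A white cupboard, 200 deep, 300 wide, 250 high, stands centred on it on feet screwed out by 4 to 24 mm, not measured: its top is 278 to 298 mm above this origin. Heights here are 'below the top'. A glove box, 45 high, stands on the top's rear (x over 7).
- hinge_foot (a point): Point at board-top level below the door's hinge line (in the plane of its inner face). Door: 290 wide, 15 thick, level with the top. u runs along the door from the hinge, v from its inner face to the cupboard; shut, u is along y and v along x. Steel knob outside: cylinder along v, 28 mm thick, axis at u 262 and 34 mm below the top, thick part from v -27 to -49 mm.
- pad_foot (a point): Point at board-top level below the hook's thumb pad while the latch holds the door. White latch at u 215 behind the door: root block v 0 to 10, u 196 to 234, 12 to 52 mm below the top; from it a sprung arm 16 wide, pivot v 4. Pad: 24 wide, half-round of radius 10, crest v 24, 26 mm below the top. Barb at the arm's end (v 64) catches a keeper lip under the cupboard's top.
- edge_foot (a point): Point at board-top level below the cupboard's front edge at the latch. Held by the latch, the door leaves a gap of 48 mm here (38 clear of the root block). The pad yields from 4.6 N; the barb clears the lip at 4 mm (9 N); stop at 6.3 mm (12 N). The hook snaps above 20 N; tugging breaks it above 40 N. It is clear once the door is past 0.35 rad. Draw by the root block or inner face.
- door (a joint): Opening angle of the door in rad: 0 shut, grows as the free edge swings towards the front (the robot's side), at most 1.75. It starts shut or up to 0.06 ajar, the latch holds it at about 0.22, and a light friction keeps it where it is left (about 0.5 N at the knob).
- hammer: Bench hammer, 280 mm, black handle and steel head, lying on the bench. Origin: underside, near the middle. Leave alone.
- marker: White felt marker with a green cap, 150 mm long, 18 mm thick, lying in front of the cupboard below the door's lower edge (which sweeps over it with room to spare). Origin: underside, middle. Leave alone.
- clamp: Orange plastic spring clamp, about 120 mm long, 22 mm high, lying flat in front of the cupboard. Origin: underside, at its pivot. Leave alone.
- cup: White mixing cup, 84 mm across the rim, 105 mm high, standing. Origin: centre of its underside. Leave alone.
- basin: White plastic bowl, 200 mm across, 75 mm high, standing. Origin: centre of its underside. Leave alone.
- spatula: Spatula with a wooden handle, 260 mm, lying. Origin: underside, near the middle. Leave alone.
- tub: Jar, 90 mm across, 110 mm high, black lid, standing. Origin: centre of its underside. Leave alone.

How it is judged:
On the way, in this order (a step that is already met when the one before it is completed fails the run):
1. the door is drawn out to the latch (value of joint door between 0.2 and 0.3 rad), for 0.1 s.
2. the door is off the catch (value of joint door above 0.4 rad), for 0.1 s.
At the end, for the whole second after the job is handed in: the door stands open by more than 1.2 rad (69 degrees), at rest and let go, with every bystander within 30 mm of where it lay (value of joint door above 1.2 rad and velocity of joint door between -0.05 and 0.05 rad/s); the robot touches nothing.
It fails at once if the fingers press the latch hook with over 20 N (it snaps) (contact force between the fingers and hook above 20 N).
It fails at once if the door is tugged against the latch so that the hook bears on its keeper with over 40 N (it breaks) (contact force between hook and keeper above 40 N).
It fails at once if one of the bystanders on the bench is moved by over 30 mm (distance of any of hammer, marker, clamp, cup, basin, spatula, tub from where it was at the start of the episode above 0.03 m).
It also fails if it takes over 64 s, if anything falls off the work surface, if the arm or the gripper's body presses on something with over 40 N, if the wrist force passes 120 N, or if a joint passes its speed limit or range.

## Working session

There is one attempt and no reset: what is moved stays moved. The work goes in short steps, Python scripts to look and compute and a tool call to move; the robot and the scene stay as the last step left them, time stands still between calls to the robot, and variables do not carry over. Pictures are saved under pics/ and viewed, at most 13 in all, crops included, and the job is handed in when it is done.

Besides the shell and the picture viewer there is one more tool, called after ">>>" as a command line: name --argument value ..., lists and objects as JSON in quotes. jog_arm: Moves the arm, as the interface text tells. Its arguments: {"type":"object","properties":{"commands":{"type":"array"}},"required":["commands"]}

```bash
mkdir -p pics; ls; cat > h.py <<'E'
import numpy as np, cv2
from bench import ctrl, vision
def grab(n):
    d=vision.grab_frame(n); d['f']=240/np.tan(np.radians(d['vfov'])/2); d['R']=np.array(d['R']); d['t']=np.array(d['t']); return d
def ray(d,p):
    v=d['R'].T@np.array([(p[0]-d['cx'])/d['f'],(p[1]-d['cy'])/d['f'],1]); return -d['R'].T@d['t'], v/np.linalg.norm(v)
def onz(d,p,z):
    c,v=ray(d,p); return c+v*(z-c[2])/v[2]
def tri(d1,p1,d2,p2):
    a,u=ray(d1,p1);b,w=ray(d2,p2); s=np.linalg.lstsq(np.c_[u,-w],b-a,rcond=None)[0]
    A,B=a+s[0]*u,b+s[1]*w; return (A+B)/2,np.linalg.norm(A-B)
def proj(d,X):
    c=d['R']@np.array(X)+d['t']; return c[:2]/c[2]*d['f']+[d['cx'],d['cy']]
E
python3 - <<'E'
from h import *
for n in ['side','top','wrist']:
    d=grab(n); cv2.imwrite(f'pics/{n}0.png',d['frame']); print(n,d['vfov'],d['cx'],d['cy'],-d['R'].T@d['t'],d['R'][2])
print(ctrl.get_obs())
E
```

```text
pics
side 42.0479259363303 317.49423884664793 240.97907116842745 [ 0.03086222 -0.70319123  1.14826174] [ 0.37408772  0.50411579 -0.77841226]
top 47.25240231984031 319.79825689976775 247.02049064549544 [ 0.2969232  -0.03003957  1.43303895] [ 1.79375542e-01  1.22239214e-04 -9.83780667e-01]
wrist 65.88375836784108 318.35608611473793 239.31560393187704 [0.07181369 0.62672822 0.37308909] [ 0.31197044 -0.07965043 -0.9467472 ]
{'t': 0.15, 'joint_pos': array([-1.367491  ,  0.41785429, -0.01032003,  1.61403354,  0.00469365,
        1.11072295, -0.05300337]), 'joint_velocities': array([ 1.01069533e-05, -5.22638225e-04,  1.01842914e-03, -1.93998446e-03,
        1.13231404e-03,  1.06877545e-03,  6.03871844e-04]), 'joint_efforts': array([-4.95304885e-04, -8.64749193e+01,  6.78790770e-01, -4.35063064e+01,
        1.92256953e-02,  5.93309131e-03, -1.09139658e-04]), 'eef_pos': array([0.15140859, 0.60609983, 0.23249402]), 'orientation': array([-3.83546697e-01, -3.11803775e+00,  1.55932192e-03]), 'force': array([ 0.30723978,  0.15598175, -0.08041251]), 'wrist_torque': array([-0.0290471 ,  0.01353867, -0.02427812]), 'finger_force': 0.0, 'finger_gap': 0.0853849767193087}
```

View pics/side0.png

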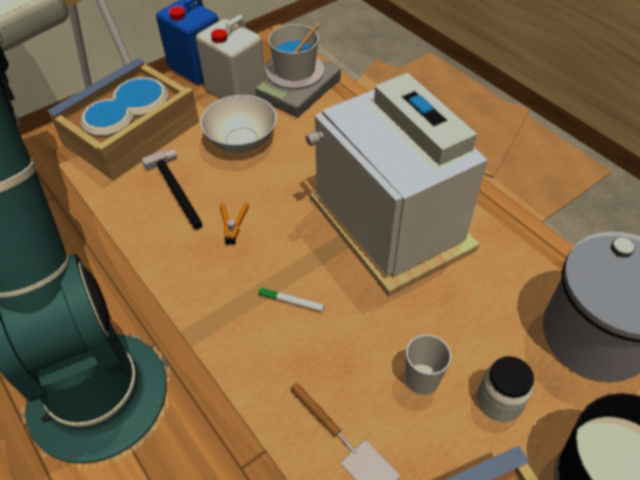

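View pics/top0.png

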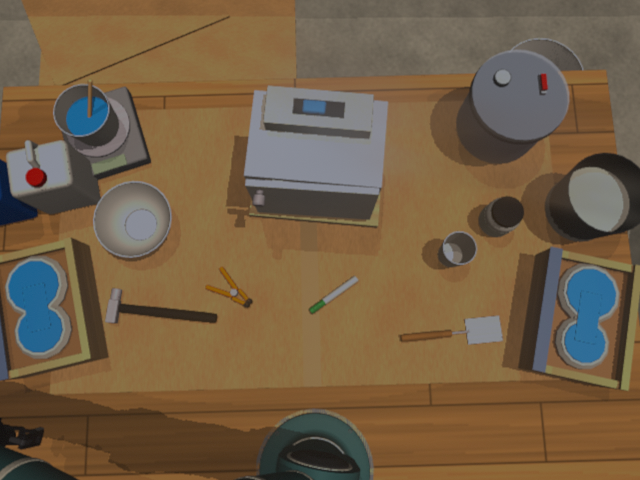

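The side view shows the cupboard with its knob at about (314,138) and its hinge edge at about (398,200). In the top view the knob is at (259,198), and the clamp (232,290) and marker (333,295) lie in front. I'll enlarge both to get corners.

```bash
python3 - <<'E'
import cv2,numpy as np
s=cv2.imread('pics/side0.png')[70:280,290:500]; t=cv2.imread('pics/top0.png')[80:235,230:400]
a=cv2.resize(s,None,fx=400/210,fy=400/210,interpolation=2); b=cv2.resize(t,None,fx=400/170,fy=400/170,interpolation=2)
c=np.zeros((400,800,3),np.uint8); c[:,:400]=a; c[:b.shape[0],400:]=b
cv2.imwrite('pics/c0.png',np.clip(c*1.3,0,255).astype(np.uint8)); print(b.shape)
E
```

```text
(365, 400, 3)
```

View pics/c0.png

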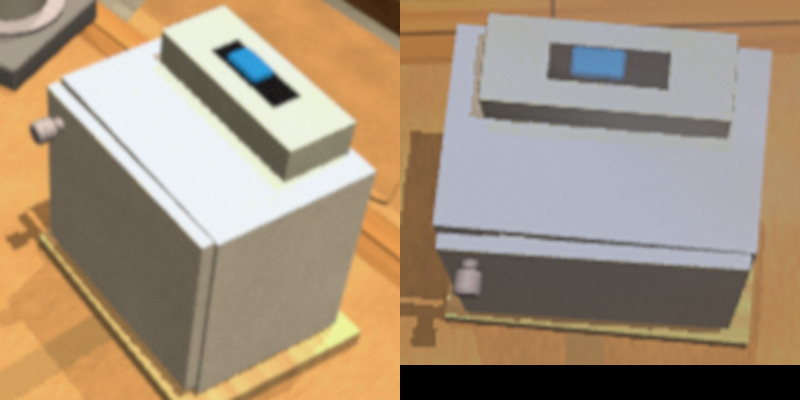

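The crops show (in crop pixels) the door's outer top edge from (48,88) to (207,247) in the side view and (437,248) to (750,268) in the top view. The cupboard's front edge and the knob are visible too, and the door looks slightly ajar on the knob side.

```bash
python3 - <<'E'
from h import *
S=grab('side');T=grab('top')
ps=lambda x,y:(290+(x+.5)*210/400-.5,70+(y+.5)*210/400-.5)
pt=lambda x,y:(230+(x-400+.5)*170/400-.5,80+(y+.5)*170/400-.5)
for n,a,b in [('door free out',(48,88),(437,248)),('door hinge out',(207,247),(750,268)),('cup free front',(63,78),(434,225)),('cup hinge front',(217,245),(756,249)),('cup hinge back',(374,170),(771,50)),('knob end',(38,131),(467,293)),('knobmid',(45,129),(469,277))]:
    X,e=tri(S,ps(*a),T,pt(*b)); print(n,X.round(4),round(e,4))
for n,b in [('board front left',(446,318)),('board front right',(746,344))]: print(n,onz(T,pt(*b),.024).round(4))
for n,p in [('marker',(333,295)),('clamp',(232,290)),('clamp top',(222,268)),('marker r',(357,278)),('basin',(133,220))]: print(n,onz(T,p,.01).round(3))
E
```

```text
door free out [0.6476 0.1273 0.2866] 0.0004
door hinge out [ 0.6206 -0.1608  0.2892] 0.0042
cup free front [0.6699 0.1296 0.2875] 0.0014
cup hinge front [ 0.635  -0.1653  0.2882] 0.0039
cup hinge back [ 0.8295 -0.1893  0.2911] 0.0016
knob end [0.6124 0.1025 0.2598] 0.0032
knobmid [0.6257 0.1021 0.2569] 0.0032
board front left [0.6458 0.1538 0.024 ]
board front right [ 0.6056 -0.1811  0.024 ]
marker [ 0.429 -0.06   0.01 ]
clamp [0.45  0.202 0.01 ]
clamp top [0.508 0.228 0.01 ]
marker r [ 0.471 -0.124  0.01 ]
basin [0.645 0.466 0.01 ]
```

>>> jog_arm --commands '[1,-0.03,-0.02,-0.04,0.18,1,-0.07,-0.045,-0.08,0.36,1,-0.12,-0.078,-0.11,0.54,1,-0.17,-0.11,-0.127,0.72,1,-0.22,-0.143,-0.127,0.9,1,-0.27,-0.175,-0.127,1.08,1,-0.32,-0.207,-0.127,1.26,1,-0.37,-0.24,-0.127,1.44,1,-0.42,-0.272,-0.127,1.62,1,-0.46,-0.298,-0.127,1.8]'

```text
t: 1.5
eef_pos: [0.5268, 0.2036, 0.3602]
orientation: [2.686, 1.628, 0.001]
force: [0.4, 1.5, -0.0]
finger_gap: 0.0855
finger_force: 0.0
```

```bash
cat >> h.py <<'E'
from scipy.spatial.transform import Rotation as Ro
XC=np.array([.993,-.119,0]);YC=np.array([.119,.993,0]);H=np.array([.6337,-.1611,0]);TOP=.288
def uv(th): return np.cos(th)*YC-np.sin(th)*XC, np.cos(th)*XC+np.sin(th)*YC
def pt(th,u,v,z): a,b=uv(th); return H+u*a+v*b+np.array([0,0,z])
def shift(P,th):
    "jog shift and turn from now to TCP at P, tool x along v(th)"
    o=ctrl.get_obs(); R=Ro.from_rotvec(o['orientation']).as_matrix(); d=R.T@(P-o['eef_pos'])
    x=R.T@uv(th)[1]; return d.round(4), round(float(np.arctan2(x[1],x[0])),3)
def st():
    o=ctrl.get_obs(); print(o['t'],o['eef_pos'].round(4),'F',o['force'].round(2),'gap',round(o['finger_gap'],4),'j',o['joint_pos'].round(2),'tilt',Ro.from_rotvec(o['orientation']).as_matrix()[:,0].round(3))
def local(th):
    o=ctrl.get_obs(); d=o['eef_pos']-H; a,b=uv(th); return (d@a).round(4),(d@b).round(4)
E
python3 -c "
from h import *
st(); print(shift(pt(.026,.262,-.038,.36),.026))"
```

```text
1.5 [0.5268 0.2036 0.3602] F [ 0.38  1.54 -0.02] gap 0.0855 j [-0.87  0.24  0.55  1.61 -0.13  1.33 -0.79] tilt [0.463 0.887 0.   ]
(array([-0.0457,  0.1293,  0.0002]), 1.183)
```

>>> jog_arm --commands '[1,-0.01,0.03,0,0.17,1,-0.02,0.06,0,0.34,1,-0.03,0.09,0,0.51,1,-0.04,0.11,0,0.68,1,-0.0457,0.1293,0,0.85,1,-0.0457,0.1293,0,1.02,1,-0.0457,0.1293,0,1.183,1,-0.0457,0.1293,0,1.183]'

```text
t: 2.5
eef_pos: [0.6196, 0.1063, 0.3598]
orientation: [3.138, -0.134, -0.0]
force: [-0.2, -0.8, -1.2]
finger_gap: 0.0854
finger_force: 0.0
```

```bash
python3 -c "
from h import *
st(); print(shift(pt(.026,.262,-.038,.36),.026))
d=grab('wrist'); f=d['frame'].copy()
for P in [pt(.026,.262,-.027,.254),pt(.026,.262,-.049,.254),pt(.026,.29,-.015,.288),pt(.026,.29,0,.288),pt(.026,.215,0,.288)]:
    p=proj(d,P); print(p.round(0)); cv2.circle(f,tuple(int(a) for a in p),3,(0,0,255),1)
cv2.imwrite('pics/w1.png',f)"
```

```text
2.5 [0.6196 0.1063 0.3598] F [-0.18 -0.77 -1.17] gap 0.0854 j [-0.78  0.43  0.8   1.45 -0.31  1.39 -1.63] tilt [ 0.996 -0.085 -0.   ]
(array([ 0.0009,  0.0029, -0.0002]), 0.008)
[323. 223.]
[322. 253.]
[277. 219.]
[276. 194.]
[405. 195.]
```

View pics/w1.png

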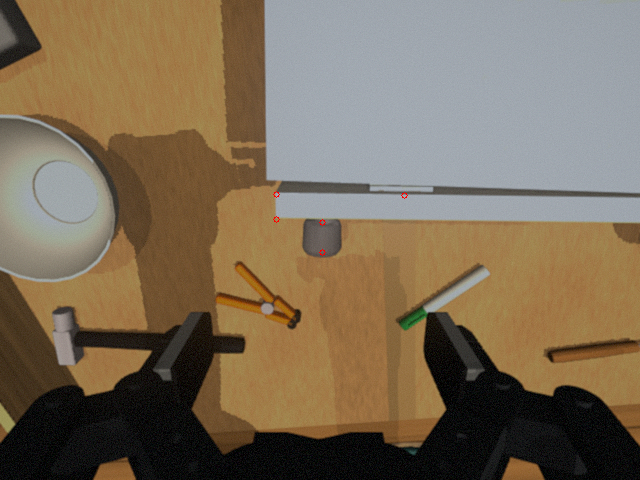

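The wrist view confirms the model: projected knob (322,223–253), door corner (277,219) and root block (~401,188) fall within about 3 px. Next I descend over the knob.

>>> jog_arm --commands '[1,0.001,0.003,0.03,0.008,1,0.001,0.003,0.06,0.008,1,0.001,0.003,0.085,0.008,1,0.001,0.003,0.1,0.008,1,0.001,0.003,0.1,0.008,0.25,0.001,0.003,0.1,0.008,0.25,0.001,0.003,0.1,0.008,0.25,0.001,0.003,0.1,0.008]'

```text
t: 3.55
eef_pos: [0.6206, 0.1031, 0.2605]
orientation: [-3.138, 0.147, -0.001]
force: [0.2, -0.1, -0.6]
finger_gap: 0.0319
finger_force: 0.0
```

```bash
python3 -c "
from h import *
st(); print(local(.026))"
```

```text
3.55 [0.6206 0.1031 0.2605] F [ 0.16 -0.12 -0.63] gap 0.0319 j [-0.76  0.49  0.77  1.59 -0.36  1.2  -1.58] tilt [ 0.996 -0.094  0.001]
(np.float64(0.2618), np.float64(-0.0376))
```

>>> jog_arm --commands '[0,0,0,0,0,0,0,0,0,0,0,0,0,0,0,0,-0.005,0.0008,0,-0.02,0,-0.0105,0.0017,0,-0.04,0,-0.0157,0.0027,0,-0.06,0,-0.0208,0.0039,0,-0.08,0,-0.0311,0.0064,0,-0.12,0,-0.0387,0.0086,0,-0.15,0,-0.0387,0.0086,0,-0.15]'

```text
t: 4.8
eef_pos: [0.581, 0.099, 0.2607]
orientation: [-3.139, -0.09, -0.001]
force: [-1.5, 5.7, 6.4]
finger_gap: 0.0215
finger_force: 58.5
```

```bash
python3 -c "
from h import *
st(); print(local(.176), shift(pt(.176,.262,-.038,.26),.176))"
```

```text
4.8 [0.581  0.099  0.2607] F [-1.48  5.66  6.38] gap 0.0215 j [-0.79  0.41  0.75  1.69 -0.3   1.16 -1.47] tilt [0.998 0.057 0.001]
(np.float64(0.2627), np.float64(-0.0379)) (array([-0.0001,  0.0006,  0.0007]), 0.001)
```

```bash
python3 -c "
from h import *
d=grab('wrist'); f=d['frame'].copy()
for P in [pt(.176,.262,-.027,.254),pt(.176,.262,-.049,.254),pt(.176,.29,-.015,.288),pt(.176,.29,0,.288),pt(.176,.215,.024,.262)]:
    p=proj(d,P); print(p.round(0)); cv2.circle(f,tuple(int(a) for a in p),3,(0,0,255),1)
cv2.imwrite('pics/w2.png',f)"
```

```text
[320. 288.]
[320. 332.]
[239. 301.]
[236. 260.]
[446. 175.]
```

View pics/w2.png

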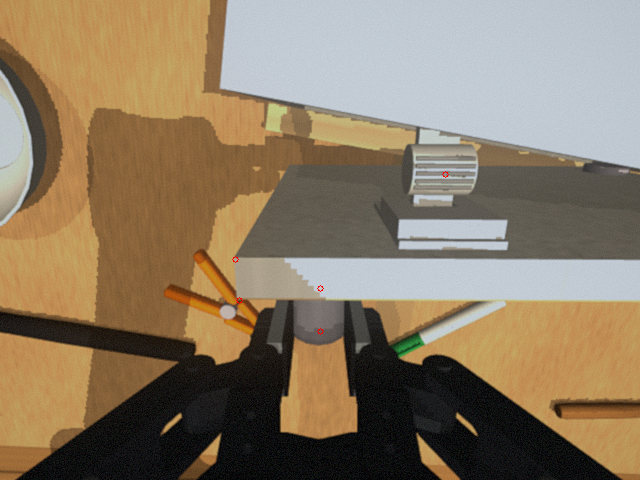

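The picture shows the door following the grip, with the knob held at (320,310), the pad at (441,170) and the root block at (452,235), as projected. I'll continue gently to the latch.

>>> jog_arm --commands '[0,-0.0026,0.0004,0,-0.01,0,-0.0052,0.0008,0,-0.02,0,-0.0079,0.0012,0,-0.03,0,-0.0079,0.0012,0,-0.03,0,-0.0079,0.0012,0,-0.03]'

```text
t: 5.48
eef_pos: [0.5737, 0.0974, 0.2607]
orientation: [-3.137, -0.136, -0.002]
force: [-1.6, 5.3, 8.8]
finger_gap: 0.0217
finger_force: 59.0
```

```bash
python3 -c "
from h import *
st(); print(local(.206))"
```

```text
5.475 [0.5737 0.0974 0.2607] F [-1.65  5.35  8.79] gap 0.0217 j [-0.8   0.39  0.75  1.71 -0.29  1.15 -1.45] tilt [0.996 0.086 0.001]
(np.float64(0.2628), np.float64(-0.0374))
```

>>> jog_arm --commands '[0,-0.0013,0.0002,0,-0.005,0,-0.0026,0.0004,0,-0.01,0,-0.0026,0.0004,0,-0.01,0,-0.0026,0.0004,0,-0.01]'

```text
t: 5.98
eef_pos: [0.5711, 0.0968, 0.2607]
orientation: [-3.137, -0.151, -0.002]
force: [-1.6, 5.1, 7.9]
finger_gap: 0.0215
finger_force: 59.0
```

```bash
python3 -c "
from h import *
st(); print(local(.216))"
```

```text
5.975 [0.5711 0.0968 0.2607] F [-1.6   5.06  7.89] gap 0.0215 j [-0.8   0.38  0.75  1.72 -0.28  1.15 -1.44] tilt [0.995 0.096 0.001]
(np.float64(0.2628), np.float64(-0.0374))
```

>>> jog_arm --commands '[0,-0.0008,0.0001,0,-0.003,0,-0.0016,0.0002,0,-0.006,0,-0.0016,0.0002,0,-0.006]'

```text
t: 6.35
eef_pos: [0.5696, 0.0964, 0.2607]
orientation: [-3.136, -0.161, -0.002]
force: [-1.7, 5.6, 8.4]
finger_gap: 0.0216
finger_force: 59.0
```

```bash
python3 -c "
from h import *
st(); print(local(.222))"
```

```text
6.35 [0.5696 0.0964 0.2607] F [-1.72  5.58  8.43] gap 0.0216 j [-0.8   0.38  0.75  1.72 -0.28  1.15 -1.44] tilt [0.995 0.102 0.001]
(np.float64(0.2628), np.float64(-0.0374))
```

>>> jog_arm --commands '[0.6,0,0,0,0,0.6,0,0,0,0,0.6,0,0,0,0,0.6,0,0,-0.03,0,0.6,0,0,-0.07,0,0.3,0,0,-0.11,0,0,0.02,0.02,-0.11,0,0,0.06,0.0475,-0.11,0,0,0.06,0.0475,-0.11,0,0,0.06,0.0475,-0.11,0]'

```text
t: 7.6
eef_pos: [0.6335, 0.0542, 0.3697]
orientation: [3.137, 0.159, -0.001]
force: [-1.1, 0.0, -0.5]
finger_gap: 0.0
finger_force: 0.0
```

```bash
python3 -c "
from h import *
st(); print(local(.222), shift(pt(.222,.215,.023,.30),.222))
d=grab('wrist'); f=d['frame'].copy()
T=grab('top');S=grab('side'); cv2.imwrite('pics/t3.png',T['frame']);cv2.imwrite('pics/s3.png',S['frame'])
for P in [pt(.222,.29,-.015,.288),pt(.222,.29,0,.288),pt(.222,.196,.010,.276),pt(.222,.234,.010,.276),pt(.222,.203,.024,.262),pt(.222,.227,.024,.262),H+YC*.215+[0,0,.288]]:
    p=proj(d,P); print(p.round(0)); cv2.circle(f,tuple(int(a) for a in p),3,(0,0,255),1)
cv2.imwrite('pics/w3.png',f)"
```

```text
7.6 [0.6335 0.0542 0.3697] F [-1.09  0.05 -0.47] gap 0.0 j [-0.68  0.43  0.78  1.42 -0.3   1.41 -1.36] tilt [ 0.995  0.101 -0.001]
(np.float64(0.2142), np.float64(0.0219)) (array([ 0.0012, -0.0009,  0.0697]), -0.001)
[206. 303.]
[204. 282.]
[345. 261.]
[289. 261.]
[334. 235.]
[300. 235.]
[326. 213.]
```

View pics/w3.png

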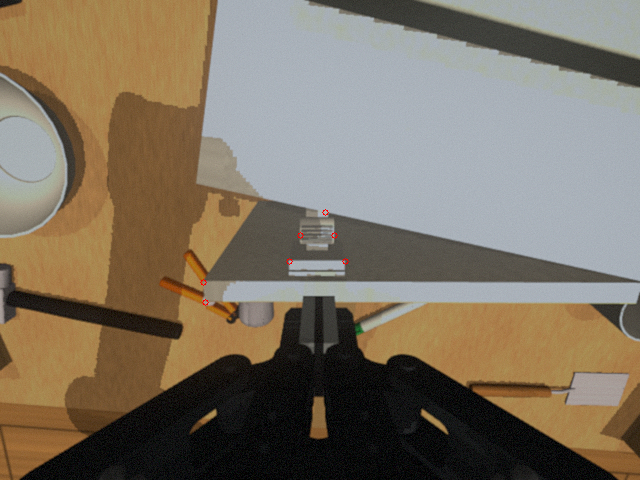

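The dots match the door edge (205,282–303), root block (289–345,261) and pad (300–334,235). The door stands at 0.222 with the shut fingers over the gap, so I descend.

>>> jog_arm --commands '[0,0.0012,-0.0009,0.03,0,0,0.0012,-0.0009,0.05,0,0,0.0012,-0.0009,0.065,0,0,0.0012,-0.0009,0.073,0,0,0.0012,-0.0009,0.076,0,0,0.0012,-0.0009,0.076,0]'

```text
t: 8.5
eef_pos: [0.6349, 0.0553, 0.2944]
orientation: [3.137, 0.16, 0.001]
force: [0.5, 0.1, -0.1]
finger_gap: -0.0002
finger_force: 0.0
```

```bash
python3 -c "
from h import *
st(); print(local(.222))"
```

```text
8.5 [0.6349 0.0553 0.2944] F [ 0.5   0.1  -0.06] gap -0.0002 j [-0.67  0.48  0.76  1.53 -0.34  1.27 -1.33] tilt [0.995 0.102 0.   ]
(np.float64(0.2151), np.float64(0.0234))
```

Now creep down.

>>> jog_arm --commands '[0,0,0,0.002,0,0,0,0,0.004,0,0,0,0,0.005,0,0,0,0,0.006,0,0,0,0,0.006,0,0,0,0,0.006,0]'

```text
t: 9.25
eef_pos: [0.6348, 0.0553, 0.2881]
orientation: [3.137, 0.16, 0.0]
force: [-0.5, -0.2, -0.0]
finger_gap: 0.0001
finger_force: 0.0
```

>>> jog_arm --commands '[0,0,0,0.001,0,0,0,0,0.0015,0,0,0,0,0.0015,0,0,0,0,0.0015,0]'

```text
t: 9.75
eef_pos: [0.6348, 0.0553, 0.2865]
orientation: [3.137, 0.16, 0.0]
force: [-0.8, 0.3, -0.0]
finger_gap: -0.0
finger_force: 0.0
```

>>> jog_arm --commands '[0,0,0,0.001,0,0,0,0,0.0015,0,0,0,0,0.0015,0,0,0,0,0.0015,0]'

```text
t: 10.25
eef_pos: [0.6348, 0.0553, 0.285]
orientation: [3.137, 0.16, 0.0]
force: [-0.3, -0.2, 0.0]
finger_gap: 0.0
finger_force: 0.0
```

>>> jog_arm --commands '[0,0,0,0.0008,0,0,0,0,0.0015,0,0,0,0,0.0015,0,0,0,0,0.0015,0]'

```text
t: 10.75
eef_pos: [0.6348, 0.0553, 0.2835]
orientation: [3.137, 0.16, 0.0]
force: [1.1, -0.2, 0.1]
finger_gap: 0.0001
finger_force: 0.0
```

>>> jog_arm --commands '[0,0,0,0.0008,0,0,0,0,0.0015,0,0,0,0,0.0015,0,0,0,0,0.0015,0]'

```text
t: 11.25
eef_pos: [0.6348, 0.0553, 0.282]
orientation: [3.137, 0.16, 0.0]
force: [-0.3, -0.5, -0.6]
finger_gap: -0.0
finger_force: 0.0
```

>>> jog_arm --commands '[0,0,0,0.0008,0,0,0,0,0.0015,0,0,0,0,0.0015,0,0,0,0,0.0015,0]'

```text
t: 11.75
eef_pos: [0.6348, 0.0553, 0.2805]
orientation: [3.137, 0.16, -0.0]
force: [0.6, -0.9, 0.0]
finger_gap: 0.0
finger_force: 0.0
```

```bash
python3 -c "
from h import *
st()
d=grab('wrist'); S=grab('side'); f=d['frame']
cv2.imwrite('pics/w4.png',np.hstack([cv2.resize(f[150:400,180:480],(480,400)),cv2.resize(S['frame'][80:240,290:418],(320,400))]))"
```

```text
11.75 [0.6348 0.0553 0.2805] F [ 0.61 -0.88  0.01] gap 0.0 j [-0.67  0.49  0.76  1.55 -0.35  1.25 -1.33] tilt [ 0.995  0.102 -0.   ]
```

View pics/w4.png

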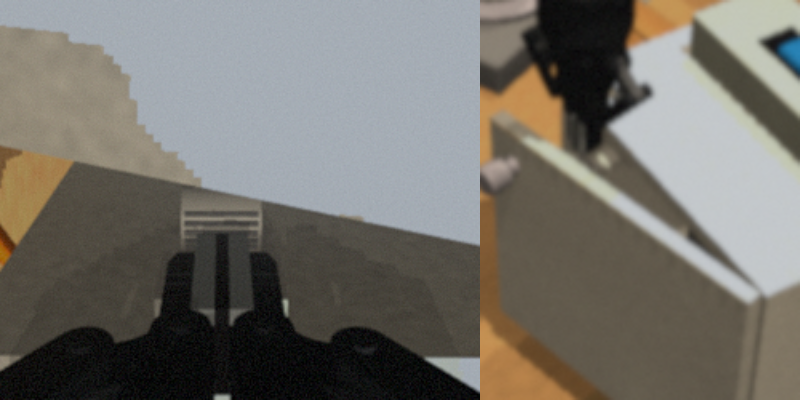

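The fingertips are over the pad at crop (222,240), apparently not yet in contact. I'll keep creeping.

>>> jog_arm --commands '[0,0,0,0.001,0,0,0,0,0.002,0,0,0,0,0.0025,0,0,0,0,0.0025,0]'

```text
t: 12.35
eef_pos: [0.6348, 0.0554, 0.278]
orientation: [3.137, 0.16, -0.0]
force: [-0.2, -0.7, -0.4]
finger_gap: 0.0001
finger_force: 0.0
```

```bash
python3 -c "
from h import *
o=ctrl.get_obs(); R=Ro.from_rotvec(o['orientation']).as_matrix(); d=grab('wrist'); st()
for x in (-.011,0,.011):
  for z in (.025,.013,.0): print(x,z,proj(d,o['eef_pos']+R@[x,0,z]).round(0))
for v,z in [(.024,.262),(.034,.252),(.014,.252),(.01,.276)]: print(v,z,[proj(d,pt(.222,u,v,z)).round(0) for u in (.203,.227)])
g=d['frame'][:,:,1]; print(g[255:345:3,322])
cv2.imwrite('pics/w5.png',cv2.resize(d['frame'][230:380,220:420],(800,600),interpolation=2))"
```

```text
12.4 [0.6348 0.0553 0.278 ] F [-0.25 -0.11 -0.37] gap -0.0001 j [-0.66  0.49  0.75  1.55 -0.35  1.24 -1.32] tilt [ 0.995  0.102 -0.   ]
-0.011 0.025 [319. 311.]
-0.011 0.013 [319. 324.]
-0.011 0.0 [319. 340.]
0 0.025 [319. 292.]
0 0.013 [319. 303.]
0 0.0 [319. 318.]
0.011 0.025 [319. 271.]
0.011 0.013 [319. 282.]
0.011 0.0 [319. 295.]
0.024 0.262 [array([344., 299.]), array([294., 299.])]
0.034 0.252 [array([343., 271.]), array([294., 271.])]
0.014 0.252 [array([343., 307.]), array([295., 307.])]
0.01 0.276 [array([346., 342.]), array([292., 342.])]
[171 172 172 171 172 171 127 104 111 123  76 126  62 104  40  34  44  40
  34  38  28  35  31  24  26  22  17   8  19  15]
```

View pics/w5.png

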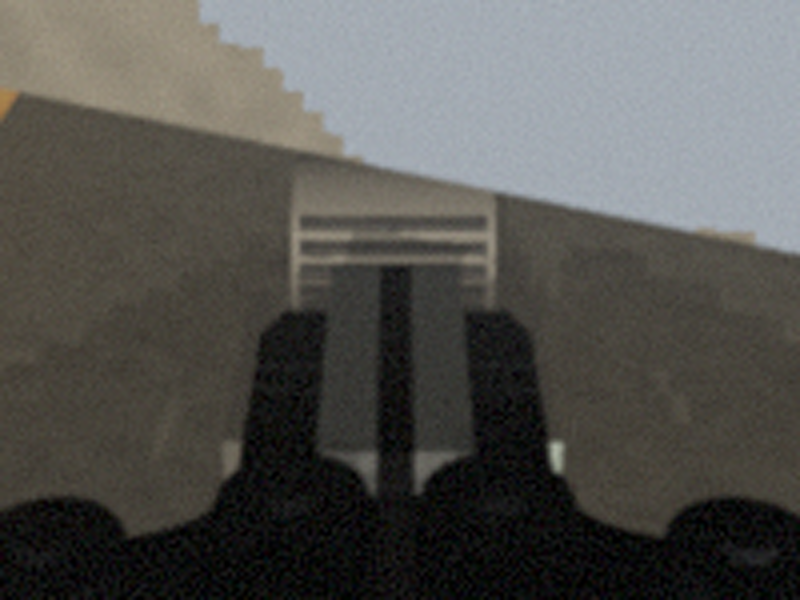

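The wrist view shows the fingertip ends at crop (395,265), just at the pad's crest stripes and not pressing. The tips evidently sit higher than nominal, so I'll keep creeping in 3 mm steps.

>>> jog_arm --commands '[0,0,0,0.001,0,0,0,0,0.002,0,0,0,0,0.003,0,0,0,0,0.003,0]'

```text
t: 12.9
eef_pos: [0.6347, 0.0553, 0.2749]
orientation: [3.137, 0.16, -0.0]
force: [-0.5, -1.1, -0.5]
finger_gap: -0.0001
finger_force: 0.0
```

>>> jog_arm --commands '[0,0,0,0.001,0,0,0,0,0.002,0,0,0,0,0.003,0,0,0,0,0.003,0]'

```text
t: 13.4
eef_pos: [0.6347, 0.0553, 0.2719]
orientation: [3.137, 0.16, -0.0]
force: [0.2, -0.1, -0.5]
finger_gap: 0.0001
finger_force: 0.0
```

>>> jog_arm --commands '[0,0,0,0.001,0,0,0,0,0.002,0,0,0,0,0.003,0,0,0,0,0.003,0]'

```text
t: 13.9
eef_pos: [0.6348, 0.0554, 0.2689]
orientation: [3.137, 0.16, -0.0]
force: [0.5, -0.9, 0.1]
finger_gap: -0.0
finger_force: 0.0
```

```bash
python3 -c "
from h import *
st()
d=grab('wrist'); S=grab('side')
cv2.imwrite('pics/w6.png',np.hstack([cv2.resize(d['frame'][230:380,220:370],(400,400),interpolation=2),cv2.resize(S['frame'][90:170,290:370],(400,400),interpolation=2)]))"
```

```text
13.9 [0.6348 0.0554 0.2689] F [ 0.45 -0.85  0.06] gap -0.0 j [-0.66  0.5   0.75  1.56 -0.35  1.22 -1.32] tilt [ 0.995  0.102 -0.   ]
```

View pics/w6.png

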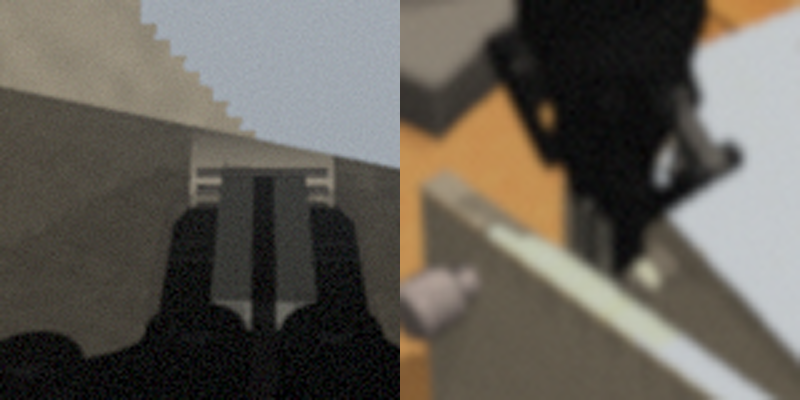

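The tips now overlie more of the pad (crop (262,175)), and the side view shows them just above it. Contact is expected within a few mm.

>>> jog_arm --commands '[0,0,0,0.001,0,0,0,0,0.002,0,0,0,0,0.0025,0,0,0,0,0.0025,0]'

```text
t: 14.5
eef_pos: [0.6348, 0.0553, 0.2665]
orientation: [3.137, 0.16, -0.0]
force: [0.0, -0.3, 0.4]
finger_gap: 0.0001
finger_force: 0.0
```

>>> jog_arm --commands '[0,0,0,0.0007,0,0,0,0,0.0014,0,0,0,0,0.002,0,0,0,0,0.002,0]'

```text
t: 15.0
eef_pos: [0.6348, 0.0554, 0.2645]
orientation: [3.137, 0.16, -0.0]
force: [0.0, 0.2, 0.4]
finger_gap: 0.0
finger_force: 0.0
```

>>> jog_arm --commands '[0,0,0,0.0007,0,0,0,0,0.0014,0,0,0,0,0.002,0,0,0,0,0.002,0]'

```text
t: 15.5
eef_pos: [0.6351, 0.0554, 0.263]
orientation: [-3.137, -0.16, -0.002]
force: [-0.3, 0.4, 5.4]
finger_gap: 0.0007
finger_force: 2.8
```

>>> jog_arm --commands '[0,0,0,0.0007,0,0,0,0,0.0014,0,0,0,0,0.0014,0]'

```text
t: 15.88
eef_pos: [0.6352, 0.0554, 0.2617]
orientation: [-3.137, -0.16, -0.002]
force: [0.2, 0.9, 7.4]
finger_gap: -0.0
finger_force: 3.4
```

Contact: 7.4 N, so the hook is about 2.5 mm down. I'll go to roughly 10–10.5 N.

>>> jog_arm --commands '[0,0,0,0.0007,0,0,0,0,0.0014,0,0,0,0,0.002,0,0,0,0,0.0025,0,0,0,0,0.0025,0]'

```text
t: 16.5
eef_pos: [0.6354, 0.0555, 0.2594]
orientation: [-3.137, -0.16, -0.003]
force: [0.9, 1.6, 9.7]
finger_gap: -0.0
finger_force: 4.6
```

```bash
python3 -c "
from h import *
st();print(local(.222))"
```

```text
16.5 [0.6354 0.0555 0.2594] F [0.85 1.57 9.68] gap -0.0 j [-0.66  0.51  0.75  1.57 -0.36  1.2  -1.31] tilt [0.995 0.102 0.002]
(np.float64(0.2153), np.float64(0.0239))
```

>>> jog_arm --commands '[0,0,0,0.0006,0,0,-0.0015,0,0.0006,0,0,-0.003,0,0.0006,0,0,-0.0045,-0.0001,0.0006,-0.005,0,-0.006,-0.0003,0.0006,-0.012,0,-0.0077,-0.0004,0.0006,-0.02,0,-0.0077,-0.0004,0.0006,-0.02]'

```text
t: 17.38
eef_pos: [0.6276, 0.0554, 0.2589]
orientation: [-3.135, -0.192, -0.003]
force: [-1.3, 1.9, 9.7]
finger_gap: -0.0
finger_force: 4.9
```

```bash
python3 -c "
from h import *
st();print(local(.242))"
```

```text
17.375 [0.6276 0.0554 0.2589] F [-1.28  1.94  9.72] gap -0.0 j [-0.67  0.49  0.75  1.59 -0.35  1.2  -1.3 ] tilt [0.993 0.122 0.002]
(np.float64(0.2157), np.float64(0.0204))
```

>>> jog_arm --commands '[0,-0.001,-0.0001,0,-0.005,0,-0.0021,-0.0002,0.0002,-0.01,0,-0.0032,-0.0003,0.0003,-0.015,0,-0.0043,-0.0004,0.0003,-0.02,0,-0.0043,-0.0004,0.0003,-0.02]'

```text
t: 18.0
eef_pos: [0.6233, 0.0553, 0.2587]
orientation: [-3.133, -0.223, -0.003]
force: [-0.4, 2.8, 10.6]
finger_gap: 0.0003
finger_force: 5.1
```

```bash
python3 -c "
from h import *
st();print(local(.262))
d=grab('wrist'); 
for v in (0,-.015):print(proj(d,pt(.262,.29,v,.288)).round(0),proj(d,pt(.242,.29,v,.288)).round(0))
cv2.imwrite('pics/w7.png',d['frame'])"
```

```text
18.0 [0.6233 0.0553 0.2587] F [-0.38  2.78 10.58] gap 0.0003 j [-0.67  0.48  0.74  1.6  -0.35  1.19 -1.28] tilt [0.99  0.142 0.002]
(np.float64(0.2157), np.float64(0.0205))
[120. 407.] [118. 394.]
[127. 438.] [124. 426.]
```

View pics/w7.png

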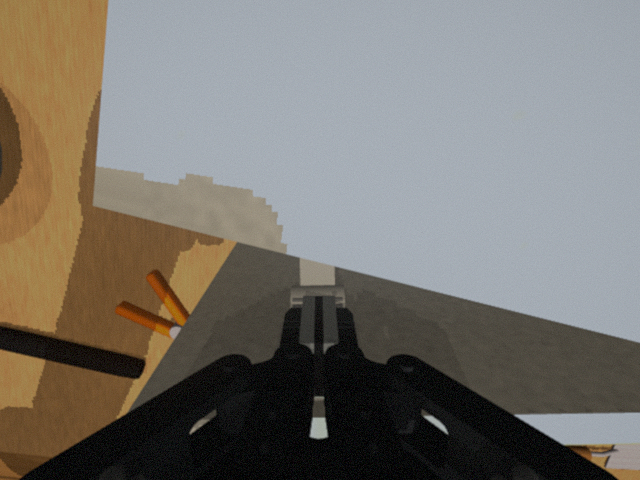

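The fingers sit on the pad at (318,300), and the door's inner edge runs near row 413 at the right. I'll work out the door angle from that edge.

```bash
python3 -c "
from h import *
d=grab('wrist'); hsv=d['frame'].astype(int).sum(2)
for c in (490,520,550,580,610,635): 
  col=hsv[380:460,c]; r=380+int(np.argmax(np.diff(col))); P=onz(d,(c,r+.5),.288)-H; print(c,r,P.round(3), 'theta',round(float(np.arctan2(-(P@XC),P@YC)),3))
"
```

```text
490 429 [-0.032  0.147  0.288] theta 0.334
520 413 [-0.023  0.138  0.288] theta 0.284
550 413 [-0.021  0.127  0.288] theta 0.286
580 412 [-0.019  0.116  0.288] theta 0.285
610 412 [-0.018  0.104  0.288] theta 0.287
635 412 [-0.016  0.095  0.288] theta 0.289
```

The door is at about 0.28, already past the latch and following the fingers with low tug force. I'll carry on with the hook held down.

>>> jog_arm --commands '[0,-0.0043,-0.0003,0,-0.02,0,-0.0086,-0.0006,0,-0.04,0,-0.013,-0.0008,0,-0.06,0,-0.0173,-0.0009,0,-0.08,0,-0.0173,-0.0009,0,-0.08]'

```text
t: 18.73
eef_pos: [0.6058, 0.0538, 0.2586]
orientation: [-3.121, -0.349, -0.003]
force: [-0.6, 3.4, 9.1]
finger_gap: -0.0002
finger_force: 5.1
```

>>> jog_arm --commands '[0,-0.0043,-0.0003,0,-0.02,0,-0.0086,-0.0006,0,-0.04,0,-0.013,-0.0008,0,-0.06,0,-0.0173,-0.0009,0,-0.08,0,-0.0259,-0.0009,0,-0.12,0,-0.0347,-0.0005,0,-0.16,0,-0.0433,0.0002,0,-0.2,0,-0.0433,0.0002,0,-0.2]'

```text
t: 19.73
eef_pos: [0.5633, 0.044, 0.2586]
orientation: [-3.07, -0.659, -0.002]
force: [-0.4, 2.5, 10.3]
finger_gap: -0.0002
finger_force: 4.9
```

```bash
python3 -c "
from h import *
st();print(local(.542)); th=.542
for D in (.1,.2,.3,.4,.5,.6,.7,.8,.9,1.0): print(D,shift(pt(th+D,.2157,.0205,.2587),th+D))"
```

```text
19.725 [0.5633 0.044  0.2586] F [-0.36  2.52 10.33] gap -0.0002 j [-0.7   0.35  0.71  1.76 -0.25  1.13 -1.06] tilt [0.912 0.41  0.002]
(np.float64(0.216), np.float64(0.02))
0.1 (array([-0.0211, -0.0007, -0.0001]), -0.1)
0.2 (array([-0.0428,  0.0004, -0.0002]), -0.2)
0.3 (array([-0.0642,  0.0038, -0.0002]), -0.3)
0.4 (array([-0.0851,  0.0093, -0.0003]), -0.4)
0.5 (array([-0.1054,  0.0168, -0.0003]), -0.5)
0.6 (array([-0.1249,  0.0263, -0.0003]), -0.6)
0.7 (array([-0.1433,  0.0377, -0.0004]), -0.7)
0.8 (array([-0.1605,  0.0509, -0.0004]), -0.8)
0.9 (array([-0.1763,  0.0658, -0.0005]), -0.9)
1.0 (array([-0.1905,  0.0821, -0.0005]), -1.0)
```

The hook is clear, with the door at about 0.55. I'll relieve the pad and push on with the fingers on the root block.

>>> jog_arm --commands '[0,0,0,-0.007,0,0,-0.0105,-0.0004,-0.007,-0.05,0,-0.0211,-0.0007,-0.007,-0.1,0,-0.032,-0.0003,-0.007,-0.15,0,-0.0428,0.0004,-0.007,-0.2,0,-0.0535,0.002,-0.007,-0.25,0,-0.0642,0.0038,-0.007,-0.3,0,-0.0747,0.0065,-0.007,-0.35,0,-0.0851,0.0093,-0.007,-0.4,0,-0.0955,0.013,-0.007,-0.45]'

```text
t: 20.98
eef_pos: [0.4812, -0.0076, 0.2647]
orientation: [-2.847, -1.329, -0.0]
force: [0.8, 0.2, 0.6]
finger_gap: -0.0003
finger_force: 0.3
```

```bash
python3 -c "
from h import *
th=.992;st();print(local(th))
for D in (.05,.1,.15,.2,.25,.3,.35,.4,.45,.5): print(D,shift(pt(th+D,.2157,.0205,.2657),th+D))"
```

```text
20.975 [ 0.4812 -0.0076  0.2647] F [0.82 0.15 0.62] gap -0.0003 j [-0.67  0.14  0.69  1.94 -0.1   1.09 -0.64] tilt [0.642 0.767 0.   ]
(np.float64(0.2156), np.float64(0.0196))
0.05 (array([-0.0099, -0.001 , -0.001 ]), -0.049)
0.1 (array([-0.0207, -0.0012, -0.001 ]), -0.099)
0.15 (array([-0.0316, -0.0009, -0.001 ]), -0.149)
0.2 (array([-0.0424, -0.    , -0.001 ]), -0.199)
0.25 (array([-0.0531,  0.0014, -0.001 ]), -0.249)
0.3 (array([-0.0638,  0.0033, -0.001 ]), -0.299)
0.35 (array([-0.0743,  0.0058, -0.001 ]), -0.349)
0.4 (array([-0.0847,  0.0088, -0.001 ]), -0.399)
0.45 (array([-0.095 ,  0.0123, -0.001 ]), -0.449)
0.5 (array([-0.105 ,  0.0163, -0.001 ]), -0.499)
```

>>> jog_arm --commands '[0,-0.0099,-0.001,0,-0.05,0,-0.0207,-0.0012,0,-0.1,0,-0.0316,-0.0009,0,-0.15,0,-0.0424,0,0,-0.2,0,-0.0531,0.0014,0,-0.25,0,-0.0638,0.0033,0,-0.3,0,-0.0743,0.0058,0,-0.35,0,-0.0847,0.0088,0,-0.4,0,-0.092,0.011,0,-0.435,0,-0.097,0.013,0,-0.46]'

```text
t: 22.22
eef_pos: [0.4288, -0.0903, 0.2647]
orientation: [-2.47, -1.942, -0.0]
force: [0.5, 0.6, -0.0]
finger_gap: -0.0002
finger_force: 0.3
```

```bash
python3 -c "
from h import *
th=1.45;st();print(local(th))
T=grab('top');S=grab('side');cv2.imwrite('pics/t8.png',np.hstack([T['frame'][80:380,180:480],S['frame'][60:360,200:500]]))"
```

```text
22.225 [ 0.4288 -0.0903  0.2647] F [ 0.46  0.64 -0.03] gap -0.0002 j [-0.56  0.04  0.73  2.03 -0.03  1.08 -0.07] tilt [0.236 0.972 0.   ]
(np.float64(0.2159), np.float64(0.0201))
```

View pics/t8.png

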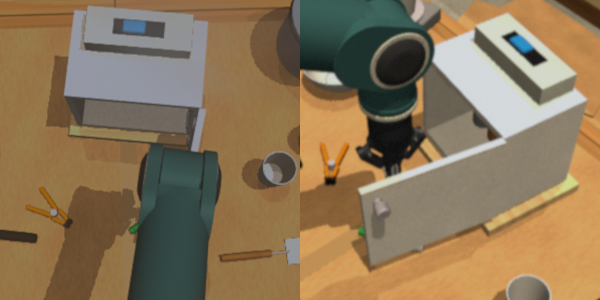

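The door stands at about 1.46 rad, square to the cupboard, and the clamp and cup are undisturbed. Next I back off and rise clear.

>>> jog_arm --commands '[0,0.002,0,-0.002,0,0,0.004,0,-0.01,0,0,0.006,0,-0.03,0,0,0.01,0,-0.06,0,0,0.03,0,-0.1,0,0,0.06,0,-0.12,0,0,0.06,0,-0.12,0,0,0.06,0,-0.12,0]'

```text
t: 23.32
eef_pos: [0.4431, -0.032, 0.3846]
orientation: [2.471, 1.941, -0.0]
force: [0.8, -0.1, 0.1]
finger_gap: -0.0002
finger_force: 0.0
```

```bash
python3 -c "
from h import *
st();T=grab('top');S=grab('side')
cv2.imwrite('pics/t9.png',np.hstack([cv2.resize(T['frame'][60:380,80:540],(460,320)),S['frame'][60:380,200:500]]))"
```

```text
23.325 [ 0.4431 -0.032   0.3846] F [ 0.82 -0.09  0.11] gap -0.0002 j [-0.65 -0.06  0.63  1.83  0.04  1.36 -0.27] tilt [ 0.237  0.972 -0.   ]
```

View pics/t9.png

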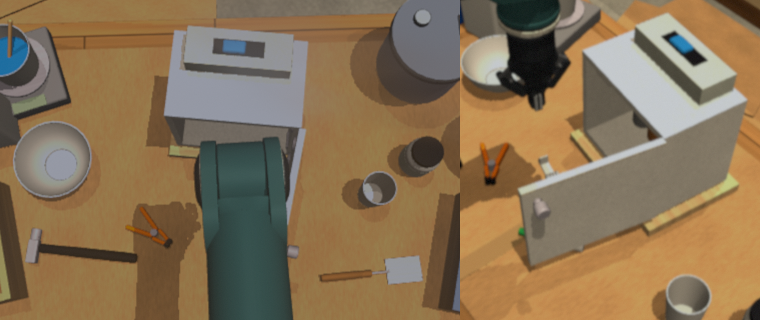

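The door is square to the cupboard and still, the gripper is clear of it, and the bystanders are in place, so I'm handing in.

```bash
python3 -c "
from bench import ctrl
print(ctrl.finish_job())"
```

```text
the job is handed in; nothing more can be done
None
```

I handed the job in at about 23 s: the cupboard door stands open at about 1.46 rad (my estimate), let go and at rest with the gripper clear; hook readings were about 10 N at most, and no bystander looked moved in the last pictures; the hand-in returned no verdict.

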